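# Latch the gate of the sterile-stores cage

## Task

Shut the gate of the small steel stores cage and latch it: hold the latch bar up by its black knob so that it passes over the nose of the striker, press the gate home gently against the sprung buffer until the bar is behind the nose, and let the bar drop fully down into the catch. Do not force the striker or its post, and leave the other things on the bench where they are.

Things in the scene. Friction and masses are not known exactly. Their poses are not given: they have to be found in the camera images.
- cage: Fixed stainless wire cage, 230 mm wide (y), 140 mm deep (x), flat roof at 150 mm, packs and a jar inside. Origin: centre of its underside on the bench; its own -x looks to the robot and is the open side that the gate shuts.
- latch_post: 12 mm square fixed post at the cage's front right corner. Origin at its foot, on the bench's level, at x -64, y -109 mm in the cage's frame. It carries the striker plate with its sprung buffer on its outer side; the post and all it carries must never be pressed with more than 13 N.
- striker_mid (a point): Top rear edge of the striker's nose as it stands at mid slot. The striker, an upright 6 mm steel plate 227 mm from the hinge axis, has from front to back (cage +x) a nose 16 mm thick, top at 131 mm; the catch, an 8 mm wide notch, floor at 117 mm; and a horn up to 166 mm. Its screws sit in long slots: it really stands up to 8.5 mm forward or back of this point, which is not reported and must be felt.
- buffer_mid (a point): Front face of the black nylon pad in the notch before the horn, striker at mid slot; it shifts with the striker. Sprung, 2 N/mm. The raised bar meets it 2.5 mm before it can drop behind the nose (5 N there), and meets the rigid horn 2 mm beyond that (9 N): that takes a push of 9 to 12 N at the knob, kept up while the bar is lowered.
- gate (a joint): Hinge of the gate, vertical axis at the cage's front left corner, rad: about 0 is latched (-0.04 to +0.04, as the striker stands), positive is open, the free edge swinging towards the robot (cage -x). Light friction; it stays where it is left, but the pad pushes it back when it is not latched. With the bar down the gate is stopped by the nose at about 0.06 to 0.13.
- gate_hinge (a point): Point on the gate's hinge axis, 80 mm over the bench, at x -86, y +109 mm in the cage's frame. Its axes turn with the gate: -y points along the gate from the hinge to the free edge (205 mm away), -x out of its front face, z up. The gate's frame is 10 mm thick and 147 mm high.
- latch (a joint): Pivot of the latch bar on the gate's front, rad: 0 is the bar level on its stop, positive is its tip lifted, end stop 0.25. To clear the nose it must be above 0.09; 0.13 to 0.20 is good. A light spring and its weight push it down (3.5 to 4.5 N at the knob).
- latch_pivot (a point): Pivot of the latch bar: 85 mm along the gate from the hinge axis, 13 mm before the gate's middle plane, 128 mm over the bench. The bar is a flat steel bar 6 mm thick and 18 mm high whose tip lies 159 mm from the pivot, past the gate's free edge and over the striker.
- latch_knob (a point): Centre of the grip of the upright round black knob on the bar, 16 mm in diameter, grip 163 to 193 mm over the bench, thinner neck below. With the bar level it is 91 mm along the bar from the pivot and 50 mm above it; it turns with the bar about the pivot. Axes: x along the pivot (square to the gate), -y to the tip. Free all round above the roof; pinch from above, fingers before and behind the gate.
- gallipot: Bystander: small steel bowl, 79 mm wide, 40 mm high, to the right of the cage; origin under its centre.
- timer: Bystander: white timer with a black dial, 62 x 62 x 44 mm, to the left of the cage; origin under its centre.
- haemostat: Bystander: steel haemostat, 56 x 140 x 7 mm, flat on the bench, front right; origin under its centre.
- instrument_box: Bystander: closed steel instrument box, 109 x 188 x 42 mm, front left; origin under its centre.

How it is judged:
On the way:
1. The bar is held up over the striker's nose with the gate almost shut (value of joint latch above 0.07 rad and value of joint gate below 0.05 rad), for 0.1 s.
At the end, for the whole second after the job is handed in: The gate stays shut by itself (hinge below 0.048 rad, which only a bar behind the nose allows), the latch bar lies down in the catch (pivot below 0.035 rad, 5 mm at the striker), both at rest (value of joint gate below 0.048 rad and value of joint latch below 0.035 rad and velocity of joint gate between -0.02 and 0.02 rad/s and velocity of joint latch between -0.02 and 0.02 rad/s); the robot touches nothing.
It fails at once if the latch post with its striker and buffer was pressed with more than 13 N (contact force between latch_post and anything else above 13 N).
It fails at once if the gallipot was moved by more than 30 mm (distance of gallipot from where it was at the start of the episode above 0.03 m).
It fails at once if the timer was moved by more than 30 mm (distance of timer from where it was at the start of the episode above 0.03 m).
It fails at once if the haemostat was moved by more than 30 mm (distance of haemostat from where it was at the start of the episode above 0.03 m).
It fails at once if the instrument box was moved by more than 30 mm (distance of instrument_box from where it was at the start of the episode above 0.03 m).
It also fails if it takes over 42 s, if anything falls off the work surface, if the arm or the gripper's body presses on something with over 40 N, if the wrist force passes 120 N, or if a joint passes its speed limit or range.

## Robot

A 6-joint arm with a two-finger parallel gripper is mounted at the origin on the work surface; the furniture and walls round the work are solid. World frame = base frame: x ahead of the robot, y to its left, z up, the work surface at z = 0. Lengths are in m, angles in rad, forces in N, time in s.
With the tool pointing down it reaches from about 0.25 to 0.775 m from the base axis. Payload 4 kg.
Tool frame: the origin (TCP) lies midway between the tips of the shut fingers; the grasp point (between the pads) lies 19 mm behind it; z points along the fingers, y is the line along which they close (so a half turn about z gives the same grasp; the last joint's range is limited). The gripper opens to 85 mm and grips with 20 to 120 N. Pads are 22 mm wide; open, the fingers measure 114 mm over their backs; the gripper's body (76 mm by 85 mm) begins 54 mm behind the grasp point. The pads swing forward as they close: fully open they stand 13 mm farther back than shut.
Start: joints at [-1.264, 0.087, 1.371, -0, 1.684, -0.103], TCP at [0.219, -0.504, 0.231] pointing down, gripper open.
Joint ranges: [-3.1, 3.1], [-0.76, 2.03], [0.27, 2.55], [-1.08, 4.22], [0.17, 2.65], [-2.57, 2.57]. Speed limits (rad/s): [2.79, 2.79, 3.14, 3.14, 3.14, 3.14].

## Interface

Orientations are given as a unit quaternion [x, y, z, w].
In Python, from plant import r gives the robot as it stands.
- The arm moves only by the shell command python3 -m handwheel 'ROWS' [OPENING] [FORCE]. ROWS is a JSON object of lists of equal length, an entry for each row: "dp": the shift along the tool's x, y, z each as a share of 200 mm, from -1 to 1, a list of three; "dr": the turn, a rotation vector about the tool's x, y, z each as a share of 180 degrees, from -1 to 1, a list of three. A call has exactly 8 rows; each row is the pose to reach, as a shift and turn from the pose commanded when the call began, along the tool's axes at that moment, turning the shorter way round; what a row does not reach only later rows make up. A row lasts 1/12 s, in which the tool goes at most 41.7 mm and 7.16 degrees, less where a joint would pass 70% of its speed; a pose out of reach is approached as far as the arm can. A call with a number of a shift or a turn outside -1 to 1 is refused whole. A call with a gripper value outside its range is refused whole. OPENING is the opening, from 0 (shut) to 1 (fully open), set as the call begins (- or left out, the last holds). The fingers move at their own pace and stop on an object; FORCE is the grip in N (left out, the last holds). Time passes only in rows, so rows that repeat a pose let the fingers close, or fill a call up. It gives the time, the measured TCP pose, the force, the opening and the grip force at its end, in the units of the state.
- r.state(): the state, without advancing time (a new reading comes with each control period).
- r.get_image(name): name is "scene" or "top" or "wrist"; returns the picture (420x560x3 uint8, blue, green, red); there is no depth.
- r.get_calibration(name): a dict with "vertical_fov" (degrees; the focal length in pixels is half the picture's height over the tangent of half this angle, whatever the lens; pixels are square), "cx", "cy" (the principal point, pixels), "k1" (the pictures are not rectified: a ray, as slopes to the right and down, at radius r is drawn at 1 + k1 r^2 times it, then the intrinsics apply), "camera_from_world" (4x4, takes a point from world to camera coordinates). Camera axes: x right, y up, looking along -z (the intrinsics and any distortion apply to the point x, -y, -z); pixel columns grow to the right and rows downward; lengths in m; the calibration is good to about 2 mm. A picture is of the moment at which its call begins: read the wrist's pose just before it. get_calibration takes no time and is no camera call; for the wrist camera it gives the pose at the moment of the call.
- r.hand_in(): hands the job in; it is judged then, once.
The state is a dict: "time_s": time; "qpos": joint angles; "joint_vel": joint speeds; "effort": joint torques, N m; "position": TCP position; "ee_rot": TCP orientation; "force": force on the tool from outside, world axes, zero at the start; "torque": the same for the moment, N m; "gripper_width": finger opening in m; "finger_force": force on a finger pad.
Only numpy, scipy, OpenCV 4.12 (cv2) and the standard library are available. Lean on these libraries where they do the work, as an engineer would, in place of code of your own. Each camera call takes 0.05 s, during which the arm holds its last target. There are 200 camera calls.

## Working session

There is one attempt and no reset: what is moved stays moved. The work goes in short steps, Python scripts to look and compute and a shell command to move; the robot and the scene stay as the last step left them, time stands still between calls to the robot, and variables do not carry over. Pictures are saved under pics/ and viewed, at most 10 in all, crops included, and the job is handed in when it is done.

```bash
mkdir -p pics; ls; cat > h.py <<'E'
import numpy as np,cv2
from plant import r
def save(n,f):
    im=r.get_image(n); cv2.imwrite('pics/'+f,im); return im
def cal(n):
    c=r.get_calibration(n); f=210/np.tan(np.radians(c['vertical_fov'])/2); return c,f
def ray(c,f,u,v):
    p=np.array([[[u,v]]],float); K=np.array([[f,0,c['cx']],[0,f,c['cy']],[0,0,1]])
    x,y=cv2.undistortPoints(p,K,np.array([c['k1'],0,0,0.]))[0,0]
    T=np.linalg.inv(np.array(c['camera_from_world'])); d=T[:3,:3]@[x,-y,-1]; return T[:3,3],d/np.linalg.norm(d)
def onz(c,f,u,v,z):
    o,d=ray(c,f,u,v); return o+d*(z-o[2])/d[2]
def tri(A,B):
    (o1,d1),(o2,d2)=A,B
    s,t=np.linalg.lstsq(np.c_[d1,-d2],o2-o1,rcond=None)[0]
    return (o1+s*d1+o2+t*d2)/2,np.linalg.norm(o1+s*d1-o2-t*d2)
def proj(c,f,P):
    T=np.array(c['camera_from_world']); q=T[:3,:3]@np.array(P)+T[:3,3]; x,y=q[0]/-q[2],-q[1]/-q[2]; k=1+c['k1']*(x*x+y*y)
    return c['cx']+f*x*k,c['cy']+f*y*k
E
python3 - <<'E'
from h import *
for n in('scene','top'):
    save(n,n+'0.png'); c,f=cal(n); print(n,f,c['cx'],c['cy'],c['k1'],np.linalg.inv(np.array(c['camera_from_world'])).round(3).tolist())
s=r.state(); print({k:np.round(v,3).tolist() for k,v in s.items()})
E
```

```text
pics
scene 440.4227676698667 274.0046004125488 212.37631935547734 -0.09150714190174775 [[-0.19, 0.675, -0.713, -0.384], [-0.982, -0.144, 0.126, 0.112], [-0.018, 0.724, 0.69, 1.033], [0.0, 0.0, 0.0, 1.0]]
top 495.7913218279668 283.0428971255956 209.56722762038373 -0.0055222075462007915 [[0.021, 0.993, -0.118, 0.408], [-1.0, 0.022, 0.006, -0.054], [0.008, 0.117, 0.993, 1.225], [0.0, 0.0, 0.0, 1.0]]
{'time_s': 0.1, 'qpos': [-1.264, 0.088, 1.372, 0.0, 1.684, -0.103], 'joint_vel': [-0.001, -0.002, -0.005, -0.0, -0.001, 0.001], 'effort': [0.003, -35.302, -31.422, -0.0, 0.008, -0.0], 'position': [0.219, -0.504, 0.23], 'ee_rot': [0.979, 0.203, -0.0, -0.001], 'force': [0.181, -0.011, 0.16], 'torque': [-0.02, 0.033, 0.03], 'finger_force': 0.0, 'gripper_width': 0.085}
```

View pics/scene0.png

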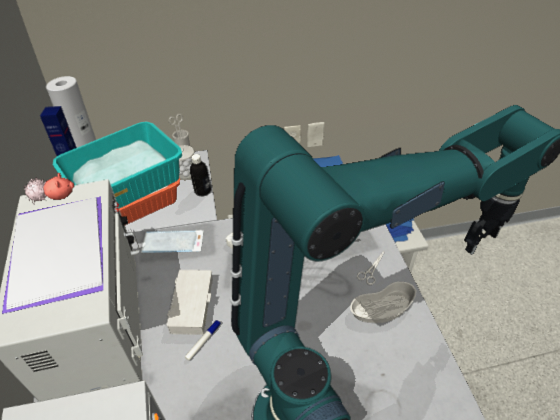

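View pics/top0.png

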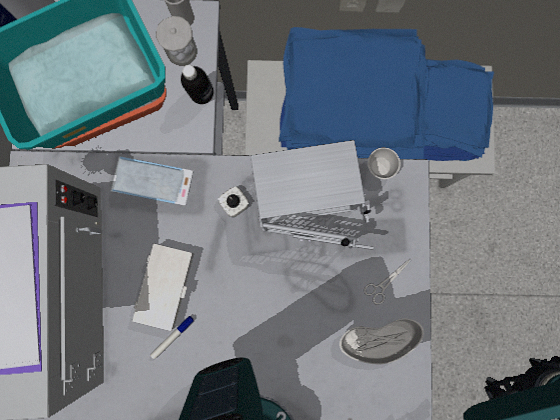

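The scene view is blocked by the arm. The top view shows the cage roof (250–366, 140–220), the gate ajar with its knob at about (345,242), and the striker at about (367,210). I'll enlarge that part.

```bash
python3 - <<'E'
from h import *
im=cv2.imread('pics/top0.png'); cv2.imwrite('pics/crop.png',cv2.resize(im[130:262,240:400],None,fx=5,fy=4.5*5/4.5*0.9,interpolation=cv2.INTER_CUBIC)[:600])
c,f=cal('top')
for u,v,z in [(250,155,.15),(355,141,.15),(366,202,.15),(259,220,.15),(345,242,.193),(262,230,.147)]: print(u,v,onz(c,f,u,v,z).round(4))
E
```

```text
250 155 [0.6549 0.0151 0.15  ]
355 141 [ 0.6921 -0.2173  0.15  ]
366 202 [ 0.5558 -0.242   0.15  ]
259 220 [ 0.511  -0.0087  0.15  ]
345 242 [ 0.4648 -0.1908  0.193 ]
262 230 [ 0.4896 -0.0157  0.147 ]
```

View pics/crop.png

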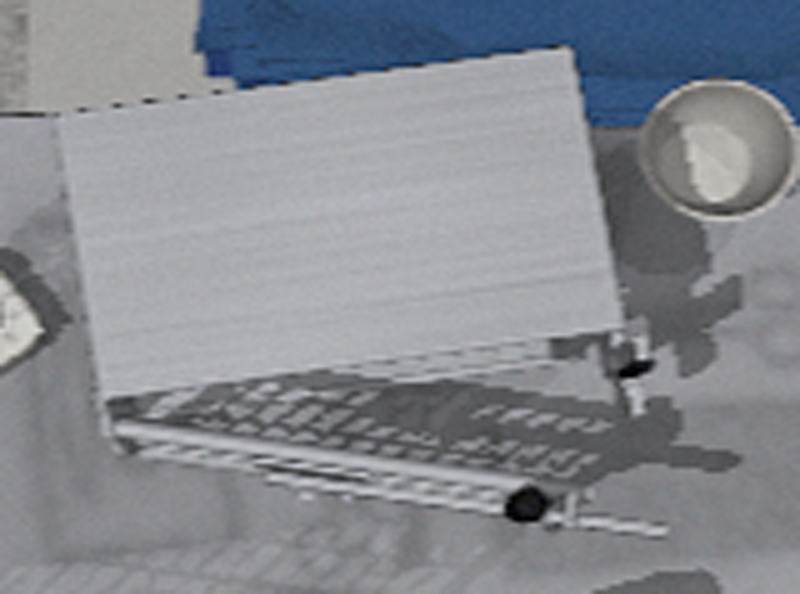

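```bash
cat >> h.py <<'E'
from scipy.spatial.transform import Rotation as R
def down(a): # tool down with tool y at world angle a
    y=np.array([np.cos(a),np.sin(a),0]);z=np.array([0,0,-1.]);return R.from_matrix(np.c_[np.cross(y,z),y,z])
def rel(p,Rt,p0=None,R0=None):
    s=r.state(); p0=s['position'] if p0 is None else p0; R0=R.from_quat(s['ee_rot']) if R0 is None else R0
    print('dp',(R0.inv().apply(np.array(p)-p0)/.2).round(4).tolist(),'dr',((R0.inv()*Rt).as_rotvec()/np.pi).round(4).tolist())
E
python3 - <<'E'
from h import *
c,f=cal('top')
px=[(252,154.9),(354.4,140.2),(364.4,202.4),(257.6,218.4)]; W=np.array([onz(c,f,u,v,.15)[:2] for u,v in px])
L=np.array([[70,115],[70,-115],[-70,-115],[-70,115]])/1000
m=W.mean(0); H=L.T@(W-m); a=np.arctan2(H[0,1]-H[1,0],H[0,0]+H[1,1]); Q=np.array([[np.cos(a),-np.sin(a)],[np.sin(a),np.cos(a)]])
print('yaw',a,'cage',m,'res mm',((L@Q.T+m-W)*1000).round(1).tolist())
h=m+Q@[-.086,.109]; k=onz(c,f,345.2,241.4,.193)[:2]; print('hinge',h,'proj',proj(c,f,[*h,.147]),'knob',k, np.linalg.norm(k-h),'exp',np.hypot(.176,.013))
d=k-h; g=a-0; th=np.arctan2(d[1],d[0])+np.pi/2+np.arctan2(.013,.176)-a; print('gate',-th, 'gate yaw',a+th)
print('striker',m+Q@[-.086+0,.109-.227])
rel([k[0],k[1]-.0,.30],down(a+th))
E
```

```text
yaw 0.1615838850295716 cage [ 0.60462436 -0.1123197 ] res mm [[-0.1, 1.8], [-1.7, 1.4], [-0.8, 1.4], [2.6, -4.5]]
hinge [ 0.50220852 -0.01857539] proj (np.float64(263.46830770036854), np.float64(224.2493680808818)) knob [ 0.46608875 -0.19122163] 0.17638412749146715 exp 0.17647946056127892
gate 0.2940921073349331 gate yaw -0.13250822230536147
striker [ 0.53872866 -0.24261842]
dp [1.7564, -0.9429, -0.3466] dr [-0.0006, -0.0004, -0.3274]
```

```bash
python3 -m handwheel '{"dp":[[0.1,-0.05,-0.1],[0.25,-0.13,-0.3],[0.4,-0.21,-0.4],[0.55,-0.3,-0.4],[0.7,-0.38,-0.4],[0.8,-0.45,-0.4],[0.9,-0.48,-0.4],[0.95,-0.5,-0.4]],"dr":[[0,0,-0.04],[0,0,-0.08],[0,0,-0.12],[0,0,-0.16],[0,0,-0.2],[0,0,-0.24],[0,0,-0.28],[0,0,-0.31]]}' 1 30
python3 -c "
from h import *
rel([.450,-.192,.32],down(-.1325))"
```

```text
time_s: 0.77
position: [0.355, -0.3349, 0.3112]
ee_rot: [0.767, 0.641, 0.0, -0.0]
force: [0.3, 0.0, 0.4]
gripper_width: 0.0853
finger_force: 0.0
dp [0.7877, 0.3408, -0.0434] dr [0.0002, -0.0002, -0.0146]
```

```bash
python3 -m handwheel '{"dp":[[0.15,0.06,0],[0.3,0.12,0],[0.45,0.19,0],[0.6,0.25,0],[0.72,0.3,0],[0.78,0.33,0],[0.78,0.33,0],[0.78,0.33,0]],"dr":[[0,0,0],[0,0,0],[0,0,0],[0,0,0],[0,0,0],[0,0,0],[0,0,0],[0,0,0]]}'
python3 - <<'E'
from h import *
c,f=cal('wrist'); np.save('wc.npy',np.array(c['camera_from_world'])); im=save('wrist','w1.png'); print(proj(c,f,[.466,-.1912,.193]),proj(c,f,[.5387,-.2426,.131]),r.state()['position'],np.linalg.inv(c['camera_from_world']).round(3).tolist())
E
```

```text
time_s: 1.43
position: [0.4474, -0.1956, 0.3107]
ee_rot: [0.77, 0.639, -0.0, -0.0]
force: [-1.0, 0.2, 0.1]
gripper_width: 0.0855
finger_force: 0.0
(np.float64(303.25621257184116), np.float64(200.0238963831765)) (np.float64(373.60093086067155), np.float64(218.08843765387564)) [ 0.44713721 -0.19620559  0.3108803 ] [[0.983, 0.175, 0.059, 0.461], [-0.185, 0.935, 0.303, -0.118], [-0.002, -0.309, 0.951, 0.454], [0.0, 0.0, 0.0, 1.0]]
```

View pics/w1.png

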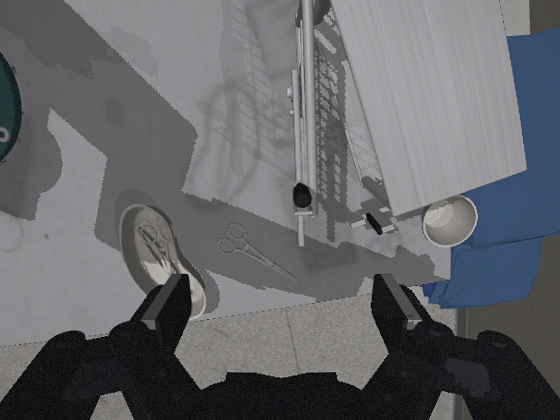

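The wrist view shows the knob's top at about (302,199), where I predicted it (303,200). The striker and its black pad are near (373,222). The knob estimate holds, so I'll descend.

```bash
python3 -c "
from h import *
rel([.466,-.191,.161],down(-.1325))"
```

```text
dp [0.0434, 0.0886, 0.7493] dr [-0.0003, 0.0001, -0.0173]
```

```bash
python3 -m handwheel '{"dp":[[0.04,0.09,0.1],[0.04,0.09,0.2],[0.04,0.09,0.32],[0.04,0.09,0.45],[0.04,0.09,0.57],[0.04,0.09,0.67],[0.04,0.09,0.75],[0.04,0.09,0.75]],"dr":[[0,0,-0.017],[0,0,-0.017],[0,0,-0.017],[0,0,-0.017],[0,0,-0.017],[0,0,-0.017],[0,0,-0.017],[0,0,-0.017]]}' 1 30
python3 -m handwheel '{"dp":[[0,0,0],[0,0,0],[0,0,0],[0,0,0],[0,0,0],[0,0,0],[0,0,0],[0,0,0]],"dr":[[0,0,0],[0,0,0],[0,0,0],[0,0,0],[0,0,0],[0,0,0],[0,0,0],[0,0,0]]}' 0 30
```

```text
time_s: 2.15
position: [0.4636, -0.1916, 0.1567]
ee_rot: [0.753, 0.657, -0.002, -0.004]
force: [0.6, 0.4, 0.2]
gripper_width: 0.0858
finger_force: 0.0
time_s: 2.82
position: [0.467, -0.1919, 0.1623]
ee_rot: [0.753, 0.658, 0.0, 0.001]
force: [-1.3, -0.6, 3.7]
gripper_width: 0.0151
finger_force: 29.3
```

```bash
cat >> h.py <<'E'
A=.1616; HN=np.array([.5022,-.0186])
def knob(g,l):
    w=R.from_euler('z',A-g); b=w*R.from_euler('x',-l)   # tip (-y) up
    piv=np.array([*HN,.128])+w.apply([-.013,-.085,0]); return piv+b.apply([0,-.091,.05]),b
def tgt(g,l,g0,off): # off: TCP in knob frame, tool rot in knob frame = grasp
    k,b=knob(g,l); return k+b.apply(off), b*R.from_matrix(np.array([[0,1,0],[1,0,0],[0,0,-1.]]))
E
python3 - <<'E'
from h import *
p=r.state()['position']; k,b=knob(.294,0); off=b.inv().apply(p-k); print('off',off, R.from_quat(r.state()['ee_rot']).as_matrix().round(3).tolist()); np.save('off.npy',off)
p0,R0=tgt(.294,0,0,off)
for l in(.08,.16):
    p1,R1=tgt(.294,l,0,off); rel(p1,R1,p0,R0)
    print(p1)
E
```

```text
off [ 0.00093997 -0.00039594 -0.0157442 ] [[0.133, 0.991, 0.001], [0.991, -0.133, -0.001], [-0.001, 0.001, -1.0]]
dp [0.0151, 0.0, -0.036] dr [-0.0, -0.0255, -0.0]
[ 0.46735886 -0.18885668  0.16945012]
dp [0.0331, 0.0, -0.0706] dr [0.0, -0.0509, -0.0]
[ 0.46783346 -0.18529305  0.1763793 ]
```

```bash
python3 -m handwheel '{"dp":[[0.004,0,-0.009],[0.008,0,-0.018],[0.012,0,-0.027],[0.017,0,-0.036],[0.021,0,-0.045],[0.026,0,-0.054],[0.03,0,-0.063],[0.034,0,-0.072]],"dr":[[0,-0.006,0],[0,-0.013,0],[0,-0.019,0],[0,-0.026,0],[0,-0.032,0],[0,-0.039,0],[0,-0.045,0],[0,-0.052,0]]}'
python3 - <<'E'
from h import *
c,f=cal('wrist'); save('wrist','w2.png'); s=r.state(); print(s['position'],s['force'],s['torque'])
p0,R0=tgt(.294,.163,0,np.load('off.npy'))
for g in(.25,.2,.15,.10,.06,.04,.02,0): p,q=tgt(g,.163,0,np.load('off.npy')); rel(p,q,p0,R0)
E
```

```text
time_s: 3.48
position: [0.4673, -0.1854, 0.1762]
ee_rot: [0.75, 0.656, -0.063, 0.055]
force: [-0.9, -4.3, -0.4]
gripper_width: 0.0152
finger_force: 29.4
[ 0.46746517 -0.18510908  0.17662655] [-1.76666983 -5.62944475  1.53056973] [-0.79575432  0.31783279 -0.03758755]
dp [-0.0018, 0.0374, 0.0003] dr [-0.0023, 0.0, -0.0138]
dp [-0.0019, 0.0799, 0.0003] dr [-0.0049, 0.0, -0.0295]
dp [0.0001, 0.1223, -0.0] dr [-0.0074, 0.0, -0.0452]
dp [0.0042, 0.1646, -0.0007] dr [-0.01, 0.0, -0.0609]
dp [0.009, 0.1983, -0.0015] dr [-0.0121, 0.0, -0.0735]
dp [0.0119, 0.2151, -0.002] dr [-0.0131, 0.0, -0.0798]
dp [0.0151, 0.2317, -0.0025] dr [-0.0142, 0.0, -0.0861]
dp [0.0187, 0.2484, -0.0031] dr [-0.0152, 0.0, -0.0923]
```

View pics/w2.png

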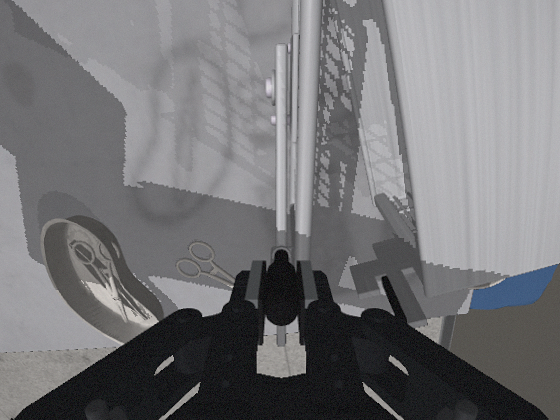

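The knob is pinched squarely between the pads (about (282,285)) and the bar is tipped up. I'll swing the gate towards the striker.

```bash
python3 -m handwheel '{"dp":[[-0.001,0.02,0],[-0.002,0.04,0],[-0.002,0.06,0],[-0.002,0.08,0],[-0.001,0.1,0],[0,0.12,0],[0.002,0.14,0],[0.004,0.165,-0.001]],"dr":[[-0.001,0,-0.007],[-0.002,0,-0.014],[-0.004,0,-0.022],[-0.005,0,-0.029],[-0.006,0,-0.037],[-0.007,0,-0.044],[-0.009,0,-0.052],[-0.01,0,-0.061]]}'
cat > st.py <<'E'
from h import *
off=np.load('off.npy'); s=r.state(); p=np.array(s['position']); q=R.from_quat(s['ee_rot'])
k=p+q.apply([0,0,off[2]]); d=k[:2]-HN   # knob grip centre
F=np.array(s['force']); G=np.linspace(-.08,.4,961)
g=A-(np.arctan2(d[1],d[0])+np.pi/2+np.arctan2(.0121,np.linalg.norm(d)))
w=R.from_euler('z',A-g); print('t',round(s['time_s'],2),'gate',g.round(4),'tilt',q.apply([0,0,1])[:2].round(3),'radial',w.inv().apply(np.array([*d,0])).round(4),'kz',k[2].round(4),'F gate frame (x in,y,z)',w.inv().apply(F).round(2))
p0,R0=tgt(g,.163,0,off)
for dg in(.003,.005,.01,.03): p1,R1=tgt(g-dg,.163,0,off); rel(p1,R1,p0,R0)
E
python3 st.py
```

```text
time_s: 4.2
position: [0.5003, -0.1891, 0.1762]
ee_rot: [0.683, 0.726, -0.057, 0.06]
force: [-0.4, -5.0, 0.2]
gripper_width: 0.0145
finger_force: 29.4
t 4.2 gate 0.1019 tilt [ 0.01  -0.166] radial [-0.0121 -0.1675  0.    ] kz 0.1917 F gate frame (x in,y,z) [-0.69 -5.01  0.19]
dp [-0.0002, 0.0025, 0.0] dr [-0.0002, -0.0, -0.0009]
dp [-0.0003, 0.0042, 0.0] dr [-0.0003, -0.0, -0.0016]
dp [-0.0006, 0.0085, 0.0001] dr [-0.0005, -0.0, -0.0031]
dp [-0.0014, 0.0255, 0.0002] dr [-0.0015, -0.0, -0.0094]
```

```bash
python3 -m handwheel '{"dp":[[0,0.003,0],[0,0.006,0],[0,0.01,0],[-0.001,0.013,0],[-0.001,0.017,0],[-0.001,0.02,0],[-0.001,0.025,0],[-0.001,0.025,0]],"dr":[[0,0,-0.001],[0,0,-0.002],[0,0,-0.004],[0,0,-0.005],[-0.001,0,-0.006],[-0.001,0,-0.007],[-0.001,0,-0.009],[-0.001,0,-0.009]]}'
python3 st.py
```

```text
time_s: 4.87
position: [0.5056, -0.189, 0.1763]
ee_rot: [0.672, 0.735, -0.057, 0.061]
force: [0.2, -5.1, 0.3]
gripper_width: 0.0149
finger_force: 29.5
t 4.87 gate 0.0706 tilt [ 0.013 -0.165] radial [-0.0121 -0.1674  0.    ] kz 0.1918 F gate frame (x in,y,z) [-0.28 -5.11  0.26]
dp [-0.0002, 0.0025, 0.0] dr [-0.0002, -0.0, -0.0009]
dp [-0.0003, 0.0042, 0.0] dr [-0.0003, -0.0, -0.0016]
dp [-0.0006, 0.0085, 0.0001] dr [-0.0005, -0.0, -0.0031]
dp [-0.0014, 0.0255, 0.0002] dr [-0.0015, 0.0, -0.0094]
```

```bash
python3 -m handwheel '{"dp":[[0,0.0015,0],[0,0.003,0],[0,0.0045,0],[0,0.006,0],[-0.001,0.0075,0],[-0.001,0.009,0],[-0.001,0.009,0],[-0.001,0.009,0]],"dr":[[0,0,0],[0,0,-0.001],[0,0,-0.001],[0,0,-0.002],[0,0,-0.002],[0,0,-0.003],[0,0,-0.003],[0,0,-0.003]]}'
python3 st.py | head -1
python3 -m handwheel '{"dp":[[0,0.0015,0],[0,0.003,0],[0,0.0045,0],[0,0.006,0],[-0.001,0.0075,0],[-0.001,0.009,0],[-0.001,0.009,0],[-0.001,0.009,0]],"dr":[[0,0,0],[0,0,-0.001],[0,0,-0.001],[0,0,-0.002],[0,0,-0.002],[0,0,-0.003],[0,0,-0.003],[0,0,-0.003]]}'
python3 st.py | head -1
```

```text
time_s: 5.53
position: [0.5073, -0.1891, 0.1763]
ee_rot: [0.669, 0.738, -0.057, 0.061]
force: [-0.0, -5.4, 0.9]
gripper_width: 0.0151
finger_force: 29.5
t 5.53 gate 0.0607 tilt [ 0.013 -0.165] radial [-0.0121 -0.1675  0.    ] kz 0.1918 F gate frame (x in,y,z) [-0.55 -5.36  0.92]
time_s: 6.2
position: [0.5091, -0.189, 0.1763]
ee_rot: [0.666, 0.742, -0.057, 0.06]
force: [-0.5, -5.3, 0.8]
gripper_width: 0.0153
finger_force: 29.6
t 6.2 gate 0.05 tilt [ 0.013 -0.165] radial [-0.0121 -0.1675  0.    ] kz 0.1918 F gate frame (x in,y,z) [-1.11 -5.19  0.84]
```

```bash
python3 -m handwheel '{"dp":[[0,0.001,0],[0,0.002,0],[0,0.003,0],[0,0.004,0],[0,0.005,0],[0,0.005,0],[0,0.005,0],[0,0.005,0]],"dr":[[0,0,0],[0,0,0],[0,0,-0.001],[0,0,-0.001],[0,0,-0.002],[0,0,-0.002],[0,0,-0.002],[0,0,-0.002]]}'
python3 st.py | head -1
python3 -m handwheel '{"dp":[[0,0.001,0],[0,0.002,0],[0,0.003,0],[0,0.004,0],[0,0.005,0],[0,0.005,0],[0,0.005,0],[0,0.005,0]],"dr":[[0,0,0],[0,0,0],[0,0,-0.001],[0,0,-0.001],[0,0,-0.002],[0,0,-0.002],[0,0,-0.002],[0,0,-0.002]]}'
python3 st.py | head -1
```

```text
time_s: 6.87
position: [0.5101, -0.1889, 0.1763]
ee_rot: [0.663, 0.744, -0.057, 0.06]
force: [-0.1, -5.2, 1.4]
gripper_width: 0.015
finger_force: 29.6
t 6.87 gate 0.0437 tilt [ 0.013 -0.165] radial [-0.0121 -0.1675  0.    ] kz 0.1918 F gate frame (x in,y,z) [-0.73 -5.15  1.41]
time_s: 7.53
position: [0.5112, -0.1889, 0.1764]
ee_rot: [0.661, 0.746, -0.058, 0.06]
force: [-0.3, -4.5, -0.1]
gripper_width: 0.015
finger_force: 29.6
t 7.53 gate 0.0376 tilt [ 0.014 -0.165] radial [-0.0121 -0.1675  0.    ] kz 0.1919 F gate frame (x in,y,z) [-0.89 -4.44 -0.12]
```

No contact yet. I'll keep stepping.

```bash
python3 -m handwheel '{"dp":[[0,0.001,0],[0,0.002,0],[0,0.003,0],[0,0.004,0],[0,0.005,0],[0,0.005,0],[0,0.005,0],[0,0.005,0]],"dr":[[0,0,0],[0,0,0],[0,0,-0.001],[0,0,-0.001],[0,0,-0.002],[0,0,-0.002],[0,0,-0.002],[0,0,-0.002]]}'
python3 st.py | head -1
python3 -m handwheel '{"dp":[[0,0.001,0],[0,0.002,0],[0,0.003,0],[0,0.004,0],[0,0.005,0],[0,0.005,0],[0,0.005,0],[0,0.005,0]],"dr":[[0,0,0],[0,0,0],[0,0,-0.001],[0,0,-0.001],[0,0,-0.002],[0,0,-0.002],[0,0,-0.002],[0,0,-0.002]]}'
python3 st.py | head -1
```

```text
time_s: 8.2
position: [0.5122, -0.1888, 0.1764]
ee_rot: [0.659, 0.748, -0.058, 0.06]
force: [-1.3, -5.8, 1.0]
gripper_width: 0.015
finger_force: 29.7
t 8.2 gate 0.0314 tilt [ 0.014 -0.165] radial [-0.0121 -0.1674  0.    ] kz 0.1919 F gate frame (x in,y,z) [-2.   -5.63  1.02]
time_s: 8.87
position: [0.5132, -0.1887, 0.1764]
ee_rot: [0.656, 0.75, -0.058, 0.06]
force: [-0.5, -5.8, 1.3]
gripper_width: 0.0149
finger_force: 29.8
t 8.87 gate 0.0252 tilt [ 0.014 -0.166] radial [-0.0121 -0.1674  0.    ] kz 0.1919 F gate frame (x in,y,z) [-1.24 -5.67  1.28]
```

```bash
python3 -m handwheel '{"dp":[[0,0.001,0],[0,0.002,0],[0,0.003,0],[0,0.004,0],[0,0.005,0],[0,0.005,0],[0,0.005,0],[0,0.005,0]],"dr":[[0,0,0],[0,0,0],[0,0,-0.001],[0,0,-0.001],[0,0,-0.002],[0,0,-0.002],[0,0,-0.002],[0,0,-0.002]]}'
python3 st.py | head -1
python3 -m handwheel '{"dp":[[0,0.001,0],[0,0.002,0],[0,0.003,0],[0,0.004,0],[0,0.005,0],[0,0.005,0],[0,0.005,0],[0,0.005,0]],"dr":[[0,0,0],[0,0,0],[0,0,-0.001],[0,0,-0.001],[0,0,-0.002],[0,0,-0.002],[0,0,-0.002],[0,0,-0.002]]}'
python3 st.py | head -1
```

```text
time_s: 9.53
position: [0.5143, -0.1886, 0.1765]
ee_rot: [0.654, 0.752, -0.058, 0.06]
force: [0.3, -5.4, 0.9]
gripper_width: 0.0151
finger_force: 29.8
t 9.53 gate 0.0191 tilt [ 0.014 -0.166] radial [-0.0121 -0.1674  0.    ] kz 0.192 F gate frame (x in,y,z) [-0.52 -5.41  0.93]
time_s: 10.2
position: [0.5153, -0.1885, 0.1765]
ee_rot: [0.652, 0.754, -0.058, 0.06]
force: [0.3, -6.0, 0.8]
gripper_width: 0.015
finger_force: 29.9
t 10.2 gate 0.0129 tilt [ 0.014 -0.166] radial [-0.0121 -0.1674  0.    ] kz 0.192 F gate frame (x in,y,z) [-0.56 -5.95  0.77]
```

```bash
python3 -m handwheel '{"dp":[[0,0.001,0],[0,0.002,0],[0,0.003,0],[0,0.004,0],[0,0.005,0],[0,0.005,0],[0,0.005,0],[0,0.005,0]],"dr":[[0,0,0],[0,0,0],[0,0,-0.001],[0,0,-0.001],[0,0,-0.002],[0,0,-0.002],[0,0,-0.002],[0,0,-0.002]]}'
python3 st.py | head -1
python3 -m handwheel '{"dp":[[0,0.001,0],[0,0.002,0],[0,0.003,0],[0,0.004,0],[0,0.005,0],[0,0.005,0],[0,0.005,0],[0,0.005,0]],"dr":[[0,0,0],[0,0,0],[0,0,-0.001],[0,0,-0.001],[0,0,-0.002],[0,0,-0.002],[0,0,-0.002],[0,0,-0.002]]}'
python3 st.py | head -1
```

```text
time_s: 10.87
position: [0.5163, -0.1884, 0.1765]
ee_rot: [0.649, 0.756, -0.058, 0.06]
force: [0.1, -5.4, 1.1]
gripper_width: 0.0149
finger_force: 30.0
t 10.87 gate 0.0067 tilt [ 0.014 -0.166] radial [-0.0121 -0.1673  0.    ] kz 0.1921 F gate frame (x in,y,z) [-0.72 -5.32  1.05]
time_s: 11.53
position: [0.5173, -0.1883, 0.1765]
ee_rot: [0.647, 0.758, -0.059, 0.059]
force: [0.5, -6.0, 0.3]
gripper_width: 0.0152
finger_force: 30.1
t 11.53 gate 0.0007 tilt [ 0.014 -0.166] radial [-0.0121 -0.1673  0.    ] kz 0.1921 F gate frame (x in,y,z) [-0.46 -6.    0.34]
```

```bash
python3 -m handwheel '{"dp":[[0,0.001,0],[0,0.002,0],[0,0.003,0],[0,0.004,0],[0,0.005,0],[0,0.005,0],[0,0.005,0],[0,0.005,0]],"dr":[[0,0,0],[0,0,0],[0,0,-0.001],[0,0,-0.001],[0,0,-0.002],[0,0,-0.002],[0,0,-0.002],[0,0,-0.002]]}'
python3 st.py | head -1
python3 -m handwheel '{"dp":[[0,0.001,0],[0,0.002,0],[0,0.003,0],[0,0.004,0],[0,0.005,0],[0,0.005,0],[0,0.005,0],[0,0.005,0]],"dr":[[0,0,0],[0,0,0],[0,0,-0.001],[0,0,-0.001],[0,0,-0.002],[0,0,-0.002],[0,0,-0.002],[0,0,-0.002]]}'
python3 st.py | head -1
python3 -c "
from h import *
save('wrist','w3.png')"
```

```text
time_s: 12.2
position: [0.5184, -0.1882, 0.1766]
ee_rot: [0.644, 0.76, -0.059, 0.059]
force: [-0.1, -5.8, 1.0]
gripper_width: 0.0151
finger_force: 30.2
t 12.2 gate -0.0057 tilt [ 0.014 -0.166] radial [-0.0121 -0.1673  0.    ] kz 0.1921 F gate frame (x in,y,z) [-1.09 -5.73  0.98]
time_s: 12.87
position: [0.5194, -0.1881, 0.1766]
ee_rot: [0.642, 0.762, -0.059, 0.059]
force: [0.0, -5.8, 0.8]
gripper_width: 0.015
finger_force: 30.3
t 12.87 gate -0.0118 tilt [ 0.015 -0.166] radial [-0.0121 -0.1673  0.    ] kz 0.1921 F gate frame (x in,y,z) [-0.97 -5.67  0.78]
```

View pics/w3.png

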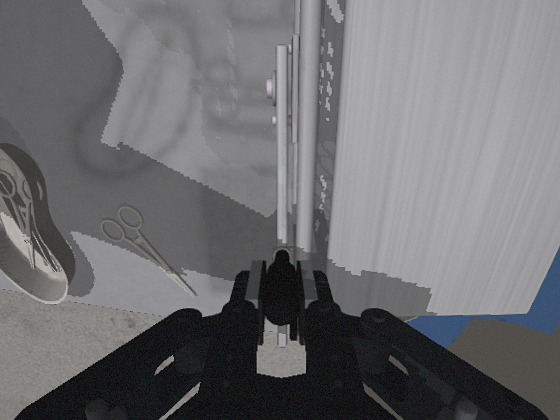

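The gate (about u 310) is now nearly parallel to the roof's front edge (u 330–345), and the knob is still pinched. There's no contact yet, so I'll go on in small steps.

```bash
python3 -m handwheel '{"dp":[[0,0.001,0],[0,0.002,0],[0,0.003,0],[0,0.004,0],[0,0.005,0],[0,0.005,0],[0,0.005,0],[0,0.005,0]],"dr":[[0,0,0],[0,0,0],[0,0,-0.001],[0,0,-0.001],[0,0,-0.002],[0,0,-0.002],[0,0,-0.002],[0,0,-0.002]]}'
python3 st.py | head -1
python3 -m handwheel '{"dp":[[0,0.001,0],[0,0.002,0],[0,0.003,0],[0,0.004,0],[0,0.005,0],[0,0.005,0],[0,0.005,0],[0,0.005,0]],"dr":[[0,0,0],[0,0,0],[0,0,-0.001],[0,0,-0.001],[0,0,-0.002],[0,0,-0.002],[0,0,-0.002],[0,0,-0.002]]}'
python3 st.py | head -1
```

```text
time_s: 13.58
position: [0.5204, -0.1879, 0.1766]
ee_rot: [0.64, 0.764, -0.059, 0.059]
force: [0.6, -6.2, 1.3]
gripper_width: 0.0154
finger_force: 30.4
t 13.58 gate -0.018 tilt [ 0.015 -0.166] radial [-0.0121 -0.1673  0.    ] kz 0.1921 F gate frame (x in,y,z) [-0.54 -6.21  1.27]
time_s: 14.25
position: [0.521, -0.1879, 0.1766]
ee_rot: [0.637, 0.766, -0.06, 0.059]
force: [-1.5, -6.3, 0.8]
gripper_width: 0.015
finger_force: 30.7
t 14.25 gate -0.0217 tilt [ 0.014 -0.166] radial [-0.0121 -0.1673  0.    ] kz 0.1922 F gate frame (x in,y,z) [-2.66 -5.89  0.8 ]
```

```bash
python3 -m handwheel '{"dp":[[0,0.001,0],[0,0.002,0],[0,0.003,0],[0,0.004,0],[0,0.005,0],[0,0.005,0],[0,0.005,0],[0,0.005,0]],"dr":[[0,0,0],[0,0,0],[0,0,-0.001],[0,0,-0.001],[0,0,-0.002],[0,0,-0.002],[0,0,-0.002],[0,0,-0.002]]}'
python3 st.py | head -1
python3 -m handwheel '{"dp":[[0,0.001,0],[0,0.002,0],[0,0.003,0],[0,0.004,0],[0,0.005,0],[0,0.005,0],[0,0.005,0],[0,0.005,0]],"dr":[[0,0,0],[0,0,0],[0,0,-0.001],[0,0,-0.001],[0,0,-0.001],[0,0,-0.001],[0,0,-0.001],[0,0,-0.001]]}'
python3 st.py | head -1
```

```text
time_s: 14.92
position: [0.5215, -0.1878, 0.1766]
ee_rot: [0.635, 0.768, -0.06, 0.058]
force: [-2.0, -6.8, 2.3]
gripper_width: 0.0151
finger_force: 31.0
t 14.92 gate -0.0248 tilt [ 0.013 -0.167] radial [-0.0121 -0.1673  0.    ] kz 0.1921 F gate frame (x in,y,z) [-3.2  -6.33  2.34]
time_s: 15.58
position: [0.522, -0.1878, 0.1766]
ee_rot: [0.634, 0.769, -0.061, 0.058]
force: [-2.8, -6.3, 3.2]
gripper_width: 0.0152
finger_force: 31.3
t 15.58 gate -0.0277 tilt [ 0.011 -0.167] radial [-0.0121 -0.1673  0.    ] kz 0.1921 F gate frame (x in,y,z) [-3.96 -5.67  3.15]
```

```bash
python3 -m handwheel '{"dp":[[0,0.001,0],[0,0.002,0],[0,0.003,0],[0,0.004,0],[0,0.005,0],[0,0.005,0],[0,0.005,0],[0,0.005,0]],"dr":[[0,0,0],[0,0,0],[0,0,0],[0,0,0],[0,0,0],[0,0,0],[0,0,0],[0,0,0]]}'
python3 st.py | head -1
python3 -m handwheel '{"dp":[[0,0.001,0],[0,0.002,0],[0,0.003,0],[0,0.004,0],[0,0.005,0],[0,0.005,0],[0,0.005,0],[0,0.005,0]],"dr":[[0,0,0],[0,0,0],[0,0,0],[0,0,0],[0,0,0],[0,0,0],[0,0,0],[0,0,0]]}'
python3 st.py | head -1
```

```text
time_s: 16.25
position: [0.5224, -0.1877, 0.1766]
ee_rot: [0.634, 0.769, -0.061, 0.057]
force: [-5.7, -6.3, 3.6]
gripper_width: 0.0148
finger_force: 31.6
t 16.25 gate -0.0302 tilt [ 0.01  -0.167] radial [-0.0121 -0.1673  0.    ] kz 0.1921 F gate frame (x in,y,z) [-6.82 -5.14  3.6 ]
time_s: 16.92
position: [0.5229, -0.1877, 0.1766]
ee_rot: [0.634, 0.769, -0.062, 0.057]
force: [-7.1, -7.9, 4.0]
gripper_width: 0.0149
finger_force: 32.0
t 16.92 gate -0.0331 tilt [ 0.009 -0.167] radial [-0.0121 -0.1673  0.    ] kz 0.1921 F gate frame (x in,y,z) [-8.46 -6.36  4.02]
```

```bash
python3 -m handwheel '{"dp":[[0,0.001,0],[0,0.002,0],[0,0.003,0],[0,0.004,0],[0,0.005,0],[0,0.005,0],[0,0.005,0],[0,0.005,0]],"dr":[[0,0,0],[0,0,0],[0,0,0],[0,0,0],[0,0,0],[0,0,0],[0,0,0],[0,0,0]]}'
python3 - <<'E'
from h import *
F=[]
for i in range(6): r.get_image('wrist'); F.append(r.state()['force'])
print(np.mean(F,0), R.from_euler('z',A+.036).inv().apply(np.mean(F,0)))
E
python3 st.py
```

```text
time_s: 17.58
position: [0.5233, -0.1876, 0.1766]
ee_rot: [0.634, 0.769, -0.062, 0.056]
force: [-9.0, -7.6, 4.0]
gripper_width: 0.0148
finger_force: 32.5
[-9.38036444 -7.04056339  4.33940254] [-10.58000728  -5.06203672   4.33940254]
t 17.88 gate -0.0359 tilt [ 0.008 -0.167] radial [-0.0121 -0.1673  0.    ] kz 0.1921 F gate frame (x in,y,z) [-11.12  -5.     3.87]
dp [-0.0002, 0.0025, 0.0] dr [-0.0002, -0.0, -0.0009]
dp [-0.0003, 0.0042, 0.0] dr [-0.0003, -0.0, -0.0016]
dp [-0.0006, 0.0085, 0.0001] dr [-0.0005, -0.0, -0.0031]
dp [-0.0014, 0.0255, 0.0002] dr [-0.0015, -0.0, -0.0094]
```

Net push is about 9.8 N, inside the 9–12 N window, and the gate is at about −0.036. I'll hold that push and lower the bar.

```bash
python3 - <<'E'
from h import *
off=np.load('off.npy'); p0,R0=tgt(-.036,.165,0,off)
for l in(.12,.08): p,q=tgt(-.036,l,0,off); rel(p,q,p0,R0)
p0,R0=tgt(-.036,.085,0,off)
for l in(.04,0): p,q=tgt(-.036,l,0,off); rel(p,q,p0,R0)
E
```

```text
dp [-0.0072, 0.0, 0.0207] dr [-0.0, 0.0143, -0.0]
dp [-0.0129, 0.0, 0.0394] dr [0.0, 0.0271, -0.0]
dp [-0.0072, -0.0, 0.0207] dr [-0.0, 0.0143, -0.0]
dp [-0.0129, 0.0, 0.0394] dr [0.0, 0.0271, -0.0]
```

```bash
python3 -m handwheel '{"dp":[[-0.002,0,0.005],[-0.004,0,0.011],[-0.006,0,0.016],[-0.008,0,0.022],[-0.009,0,0.027],[-0.011,0,0.033],[-0.013,0,0.039],[-0.013,0,0.039]],"dr":[[0,0.003,0],[0,0.007,0],[0,0.011,0],[0,0.015,0],[0,0.019,0],[0,0.023,0],[0,0.027,0],[0,0.027,0]]}'
python3 st.py | head -1
```

```text
time_s: 18.55
position: [0.5241, -0.1915, 0.169]
ee_rot: [0.636, 0.77, -0.035, 0.023]
force: [-8.7, -7.3, 3.2]
gripper_width: 0.0149
finger_force: 32.3
t 18.55 gate -0.0357 tilt [-0.009 -0.084] radial [-0.0121 -0.1725  0.    ] kz 0.1847 F gate frame (x in,y,z) [-9.99 -5.43  3.2 ]
```

```bash
python3 -m handwheel '{"dp":[[-0.001,0,0.003],[-0.002,0,0.006],[-0.003,0,0.009],[-0.004,0,0.012],[-0.005,0,0.015],[-0.006,0,0.018],[-0.007,0,0.021],[-0.007,0,0.021]],"dr":[[0,0.002,0],[0,0.004,0],[0,0.006,0],[0,0.008,0],[0,0.010,0],[0,0.012,0],[0,0.014,0],[0,0.014,0]]}'
python3 st.py | head -1
```

```text
time_s: 19.22
position: [0.5244, -0.1931, 0.1651]
ee_rot: [0.637, 0.771, -0.021, 0.007]
force: [-8.6, -8.1, 4.3]
gripper_width: 0.0152
finger_force: 32.3
t 19.22 gate -0.0358 tilt [-0.017 -0.041] radial [-0.0121 -0.1749  0.    ] kz 0.1809 F gate frame (x in,y,z) [-10.05  -6.25   4.35]
```

```bash
python3 -m handwheel '{"dp":[[-0.001,0,0.003],[-0.002,0,0.006],[-0.003,0,0.009],[-0.004,0,0.012],[-0.005,0,0.015],[-0.006,0,0.018],[-0.006,0,0.018],[-0.006,0,0.018]],"dr":[[0,0.002,0],[0,0.004,0],[0,0.006,0],[0,0.008,0],[0,0.010,0],[0,0.013,0],[0,0.013,0],[0,0.013,0]]}'
python3 st.py | head -1
```

```text
time_s: 19.88
position: [0.5248, -0.194, 0.1623]
ee_rot: [0.637, 0.771, -0.008, -0.009]
force: [-9.1, -5.7, 6.4]
gripper_width: 0.0149
finger_force: 32.3
t 19.88 gate -0.037 tilt [-0.023 -0.001] radial [-0.0121 -0.1765  0.    ] kz 0.178 F gate frame (x in,y,z) [-10.07  -3.78   6.44]
```

The bar reads level (knob at 178 mm). I'll ease the push off before opening the fingers.

```bash
python3 -m handwheel '{"dp":[[0,-0.003,0],[0,-0.006,0],[0,-0.009,0],[0,-0.012,0],[0,-0.015,0],[0,-0.018,0],[0,-0.020,0],[0,-0.020,0]],"dr":[[0,0,0],[0,0,0],[0,0,0],[0,0,0],[0,0,0],[0,0,0],[0,0,0],[0,0,0]]}'
python3 st.py | head -1
```

```text
time_s: 20.55
position: [0.5237, -0.1942, 0.1623]
ee_rot: [0.636, 0.771, -0.005, -0.006]
force: [-0.3, -4.4, 4.7]
gripper_width: 0.015
finger_force: 31.0
t 20.55 gate -0.0299 tilt [-0.017 -0.   ] radial [-0.0121 -0.1765  0.    ] kz 0.178 F gate frame (x in,y,z) [-1.09 -4.24  4.68]
```

Backing off 4 mm moved the gate only from −0.037 to −0.030 before it stopped, so the bar is held behind the nose. I'll open and retreat upwards.

```bash
python3 -m handwheel '{"dp":[[0,0,0],[0,0,0],[0,0,0],[0,0,0],[0,0,0],[0,0,0],[0,0,0],[0,0,0]],"dr":[[0,0,0],[0,0,0],[0,0,0],[0,0,0],[0,0,0],[0,0,0],[0,0,0],[0,0,0]]}' 0.7
python3 -m handwheel '{"dp":[[0,0,-0.05],[0,0,-0.1],[0,0,-0.2],[0,0,-0.35],[0,0,-0.5],[0,0,-0.6],[0,0,-0.7],[0,0,-0.7]],"dr":[[0,0,0],[0,0,0],[0,0,0],[0,0,0],[0,0,0],[0,0,0],[0,0,0],[0,0,0]]}'
python3 -c "
from h import *
im=save('wrist','w4.png'); im=save('top','t4.png'); cv2.imwrite('pics/c4.png',cv2.resize(im[130:262,240:400],None,fx=5,fy=4.5))"
```

```text
time_s: 21.22
position: [0.5228, -0.1932, 0.1607]
ee_rot: [0.636, 0.771, -0.005, -0.009]
force: [-1.1, -0.2, -0.2]
gripper_width: 0.0598
finger_force: 0.0
time_s: 21.88
position: [0.5272, -0.1946, 0.3081]
ee_rot: [0.636, 0.771, -0.003, -0.003]
force: [0.3, -0.6, 1.2]
gripper_width: 0.0598
finger_force: 0.0
```

View pics/w4.png

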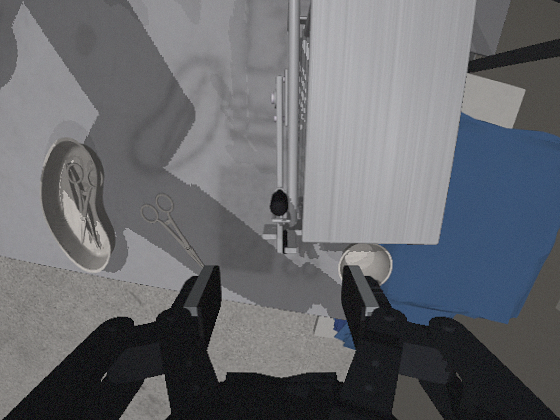

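The gate is shut parallel to the cage front, and the bar lies in the striker's notch at about (285,240). The knob stands upright and the bystanders haven't moved. I'll hand it in.

```bash
python3 -c "
from plant import r
print(r.hand_in())"
```

```text
the job is handed in; nothing more can be done
None
```

The gate is shut and latched with the bar down in the catch, the gripper is clear and the job is handed in at about 22 s; no verdict came back, and the push peaked at roughly 10 N at the knob (about 8 N estimated on the striker, limit 13 N).

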